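Hold a soft bottle in the bench bar clamp

TASK

Stand the white ribbed-cap bottle upright against the V-shaped rest of the bench clamp, handling it gently (it is soft and creases under a hard grip), and let go of it. Then pump the clamp's trigger, without pushing the rod or pad directly, until the sprung pad comes up to the bottle and is pressed back about 4 mm (about 10 N), never so far that the bottle is crushed (a full squeeze of the trigger against the bottle is too much). Finish while still holding the trigger squeezed, because the pressure is lost when it is let go; leave the other two upright things where they stand.

Things in the scene. Friction and masses are not known exactly. Their poses are not given: they have to be found in the camera images.
- bottle: The bottle to clamp: soft frosted white plastic, round, upright, 87 mm tall, 41 mm in diameter up to 69 mm, then a ribbed white cap of 36 mm; about 60 g. Origin at the centre of its underside, z up. Creases if a finger presses it with over 20 N (5 to 10 N is enough); crushed if the pad presses with over 18 N. Not the taller green-capped bottle nor the short domed stick.
- lime_bottle: Bystander: bottle with green cap, 43 mm across, 109 mm tall, upright. Origin at the centre of its underside. To be left where it stands.
- dome_stick: Bystander: small grey stick with a domed top, 32 mm across, 58 mm tall, upright. Origin at the centre of its underside. To be left where it stands.
- clamp: Bench bar clamp fixed to the table, 290 mm long, 52 mm wide, 170 mm high at its handle; steel bed 8 mm thick, grey housing, black upright handle. Origin on the table under the housing's front; its x axis runs along the bed from the handle towards the V rest (the way in which the pad advances), z up.
- rest (a point): Point on the top of the bed (8 mm above the table) where the centre of the bottle's underside is when the bottle touches both faces of the V rest; 115 mm along the clamp's x axis from its origin. The V opens towards the pad, its faces are 45 mm tall above the bed and about 30 mm long, at 45 degrees to the clamp's x axis; their inner faces lie 20.5 mm from this point.
- handle (a point): Centre of the fixed handle at gripping height, 150 mm above the table. Upright black bar 12 mm thick along the clamp's x axis, 30 mm wide, from 108 to 170 mm height; the rest of the housing is below 109 mm. It does not move, so in a squeeze only the finger on the bar's side travels: start with the other finger some 20 mm behind the handle, or let the hand follow.
- trigger_bar (a point): Centre of the trigger's cross bar, a black round bar 14 mm thick and 40 mm long lying across the clamp, about 150 mm above the table, in front of the handle (towards the V rest). Squeezed, it swings 20 mm towards the handle about a pivot 55 mm below it. Handle back to bar front: 51 mm released, 31 mm fully squeezed. A spring (2 to 3 N at the bar) swings it back.
- pad_face (a point): Centre of the front face of the rubber pad (30 mm wide, 26 mm high), 43 mm above the table, facing the V rest.
- trigger (a joint): Trigger angle in rad: 0 released, 0.36 fully squeezed (5.5 mm at the bar for 0.1 rad). Its pawl pushes the toothed rod forward 3.4 mm for 0.1 rad; the teeth are 5 mm apart, so up to 5 mm of a stroke may be lost before it finds a tooth. Friction (3 N) keeps the rod in place while the trigger returns, but does not hold a stronger pad pressure.
- plunger (a joint): How far the toothed rod has advanced, in m, 0 to 0.065. At 0 the pad is 40 mm from a bottle that stands in the V rest. It starts between 0.005 and 0.020.
- pad (a joint): How far the sprung pad is pressed back into the rod's end, in m: 0 free, at most 0.014; the spring gives 2.5 N per mm.
There are look-alikes about, which are no part of the job. Leave any purple or yellow look-alike of the bottle alone.

How it is judged:
By the outcome, as a careful person would: the job done as asked, in the order asked, and still so for the second after the job is handed in, while the arm keeps its last pose, push and grip.
It also fails if it takes over 72 s, if anything falls off the work surface, if the arm or the gripper's body presses on something with over 40 N, if the wrist force passes 120 N, or if a joint passes its speed limit or range.

ROBOT

A 7-joint arm with a two-finger parallel gripper is mounted at the origin on the work surface; the furniture and walls round the work are solid. World frame = base frame: x ahead of the robot, y to its left, z up, the work surface at z = 0. Lengths are in m, angles in rad, forces in N, time in s.
With the tool pointing down it reaches from about 0.4 to 0.9 m from the base axis. Payload 5.6 kg.
Tool frame: the origin (TCP) lies on the centre line of the jaws, within the pads' length; the fingertips stand 17 mm ahead of it and the grasp point (between the pads) lies 2 mm behind it (arm.tcp_to_tips is the distance from the TCP to the fingertips, in m); z points along the fingers, y is the line along which they close (so a half turn about z gives the same grasp; the last joint's range is limited). The gripper opens to 92 mm and grips with 3 to 60 N. Pads are 20 mm wide; open, the fingers measure 128 mm over their backs; the gripper's body (75 mm by 189 mm) begins 69 mm behind the grasp point.
Start: joints at [-1.39, 0.468, -0.012, 1.603, 0.006, 1.071, -0.056], TCP at [0.144, 0.634, 0.206] pointing down, gripper open.
Joint ranges: [-2.53, 2.53], [-0.31, 2.02], [-1.57, 1.55], [0.28, 2.44], [-1.29, 4.43], [0.15, 1.84], [-2.92, 2.92]. Speed limits (rad/s): [2.57, 2.57, 3.14, 3.14, 3.14, 3.14, 3.14].

INTERFACE

Orientations are given as a 3x3 rotation matrix whose columns are the frame's x, y, z axes.
In Python, from plant import arm gives the robot as it stands.
- The arm moves only by the tool servo_tool, never from a script. Its argument "series" is a list of rows, each a list of 4 numbers: the shift along the tool's x, y, z in mm, then the turn about the tool's z in rad. A call has 1 to 20 rows; each row shifts and turns the commanded pose from where the row before left it, along the tool's axes as they then stand; what a row does not reach is not made up. A row lasts 1/10 s, in which the tool goes at most 50 mm and 8.59 degrees, less where a joint would pass 70% of its speed; a pose out of reach is approached as far as the arm can. A call with a gripper value outside its range is refused whole. "claw" is the finger opening in mm, from 0 to 91.9, set as the call begins (left out, the last holds). The fingers move at their own pace and stop on an object; "force" is the grip in N (left out, the last holds). Time passes only in rows, so rows that do not move let the fingers close. It gives the time, the measured TCP pose, the force, the opening and the grip force at its end, in the units of the state.
- arm.observe(): the state, without advancing time (a new reading comes with each control period).
- arm.capture(name): name is "side" or "top" or "wrist"; returns (picture, depth): 480x640x3 uint8, red, green, blue; 480x640 float32, m along the optical axis (not along the pixel's ray), 0 where there is no reading.
- arm.get_calibration(name): a dict with "vfov" (degrees; the focal length in pixels is half the picture's height over the tangent of half this angle, whatever the lens; pixels are square), "cx", "cy" (the principal point, pixels), "dist_coeffs" ([k1, k2, p1, p2, k3] as OpenCV has them; the pictures are not rectified), "eye" and "rotation" of the camera in the world; the wrist camera has in their place "mount" (4x4, takes a point from camera to tool coordinates, whose origin is the TCP and whose axes are the flange's). Camera axes: x right, y down, z forward; pixel columns grow to the right and rows downward; lengths in m; the calibration is good to about 2 mm. A picture is of the moment at which its call begins: read the wrist's pose just before it. get_calibration takes no time and is no camera call.
- arm.finish_job(): hands the job in; it is judged then, once.
The state is a dict: "t": time; "joints": joint angles; "joint_velocities": joint speeds; "tau": joint torques, N m; "eef_pos": TCP position; "ee_rot": TCP orientation; "contact_force": force on the tool from outside, world axes, zero at the start; "ft_torque": the same for the moment, N m; "gripper_width": finger opening in m; "gripper_force": force on a finger pad.
Only numpy, scipy, OpenCV 4.12 (cv2) and the standard library are available. Lean on these libraries where they do the work, as an engineer would, in place of code of your own. Each camera call takes 0.05 s, during which the arm holds its last target. There are 200 camera calls.

## Working session

There is one attempt and no reset: what is moved stays moved. The work goes in short steps, Python scripts to look and compute and a tool call to move; the robot and the scene stay as the last step left them, time stands still between calls to the robot, and variables do not carry over. Pictures are saved under pics/ and viewed, at most 10 in all, crops included, and the job is handed in when it is done.

Besides the shell and the picture viewer there is one more tool, called as name([rows], argument=value, ...), one row to a line, values as JSON. servo_tool: Moves the arm, as the interface text tells. Its arguments: {"type":"object","properties":{"series":{"type":"array","items":{"type":"array","items":{"type":"number"}}},"claw":{"type":"number"},"force":{"type":"number"}},"required":["series"]}

```bash
mkdir -p pics; ls; cat > h.py <<'E'
import numpy as np, cv2
from plant import arm
def cam(name, st=None):
    c=arm.get_calibration(name); f=240/np.tan(np.radians(c['vfov'])/2)
    K=np.array([[f,0,c['cx']],[0,f,c['cy']],[0,0,1]]); d=np.array(c['dist_coeffs'],float)
    if 'mount' in c:
        M=np.array(c['mount']); R=np.array(st['ee_rot']); e=np.array(st['eef_pos'])+R@M[:3,3]; R=R@M[:3,:3]
    else: R=np.array(c['rotation']); e=np.array(c['eye'])
    return K,d,R,e
def cloud(name, depth, st=None):
    K,d,R,e=cam(name,st); v,u=np.mgrid[0:480,0:640]
    p=cv2.undistortPoints(np.stack([u.ravel(),v.ravel()],1).astype(np.float64)[:,None],K,d)[:,0]
    z=depth.ravel()[:,None]
    P=np.hstack([p*z,z])@R.T+e; P[depth.ravel()==0]=np.nan
    return P.reshape(480,640,3)
def snap(name,tag):
    st=arm.observe(); im,dp=arm.capture(name)
    cv2.imwrite(f'pics/{tag}.png',im[:,:,::-1]); np.savez(f'pics/{tag}.npz',im=im,dp=dp)
    return im,cloud(name,dp,st),st
E
python3 - <<'E'
from h import *
s,P1,st=snap('side','s0'); t,P2,_=snap('top','t0')
np.save('pics/Ps.npy',P1);np.save('pics/Pt.npy',P2)
print(arm.get_calibration('top'),arm.get_calibration('side'),arm.get_calibration('wrist'));print(st)
E
```

```text
pics
{'vfov': 51.29078741085557, 'cx': 325.96757388161785, 'cy': 246.0536361234483, 'dist_coeffs': array([-0.00151031,  0.        ,  0.        ,  0.        ,  0.        ]), 'eye': array([0.34128853, 0.24744055, 0.97054296]), 'rotation': array([[ 0.02718817, -0.97702989,  0.2113608 ],
       [-0.99962742, -0.02606299,  0.00810807],
       [-0.00241314, -0.2115025 , -0.97737448]])} {'vfov': 49.84170191094075, 'cx': 317.34322943829136, 'cy': 238.42429716411903, 'dist_coeffs': array([0.01999429, 0.        , 0.        , 0.        , 0.        ]), 'eye': array([ 0.8607562 , -0.02766126,  0.86114751]), 'rotation': array([[ 0.62742951,  0.67202485, -0.39333804],
       [ 0.7786586 , -0.53837432,  0.32224816],
       [ 0.00479567, -0.50846405, -0.86106986]])} {'vfov': 71.37003109250367, 'cx': 321.12316847597833, 'cy': 238.69818225026464, 'dist_coeffs': array([-0.03722105,  0.        ,  0.        ,  0.        ,  0.        ]), 'mount': array([[ 2.09706796e-05, -9.63864055e-01, -2.66394600e-01,
         7.46353216e-02],
       [ 9.99999638e-01, -2.06484586e-04,  8.25819078e-04,
        -1.0224822
[... 310 characters left out ...]
oint_velocities': array([ 0.00020972,  0.00277804, -0.00120297,  0.00010777,  0.00132803,
        0.00063488, -0.00013202]), 'tau': array([-4.02852875e-04, -5.20590949e+01, -1.29340502e-02, -2.43739986e+01,
       -5.67059952e-02,  1.75394380e-02,  1.62494352e-04]), 'eef_pos': array([0.14419694, 0.63318504, 0.20505105]), 'ee_rot': array([[-9.75049629e-01,  2.21986844e-01, -2.47212365e-04],
       [ 2.21986931e-01,  9.75048050e-01, -1.76124506e-03],
       [-1.49929298e-04, -1.77217926e-03, -9.99998418e-01]]), 'contact_force': array([-0.72917033, -0.24465656,  0.01187676]), 'ft_torque': array([ 0.03311442,  0.02486277, -0.02348026]), 'gripper_force': 0.0, 'gripper_width': 0.09227608774918189}
```

View pics/t0.png

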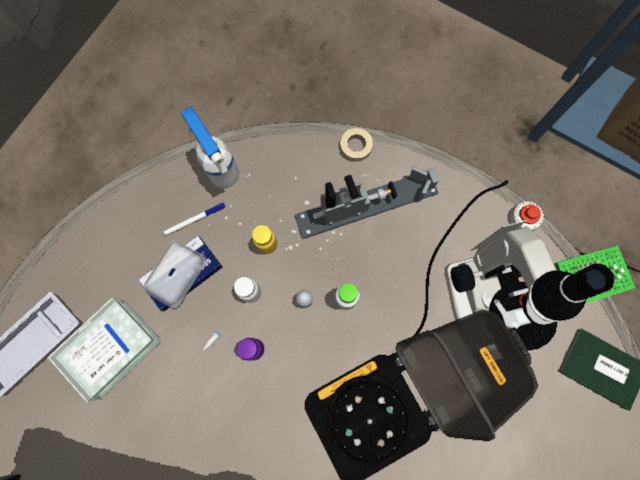

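View pics/s0.png

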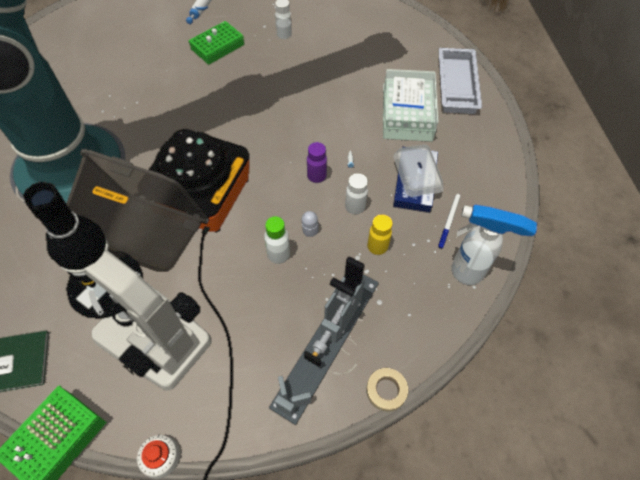

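The white bottle is at (246,289) in the top view and (357,193) in the side view. The clamp runs from (300,228) to (437,180) in the top view, with the handle at about (330,190), the trigger bar at (352,185) and the V rest at (425,182). The lime bottle is at (347,296) and the dome stick at (303,298).

```bash
python3 - <<'E'
from h import *
Ps=np.load('pics/Ps.npy');Pt=np.load('pics/Pt.npy')
t=np.load('pics/t0.npz')['im'];s=np.load('pics/s0.npz')['im']
def blob(P,c,r,zlo,zhi):
    u,v=c; w=P[v-r:v+r,u-r:u+r].reshape(-1,3); w=w[(w[:,2]>zlo)&(w[:,2]<zhi)]
    return len(w), w.mean(0).round(4), w.min(0).round(4), w.max(0).round(4)
for n,P,c,r,a,b in [('bot t',Pt,(245,288),18,.08,.1),('bot s',Ps,(357,190),22,.08,.1),('dome',Pt,(303,298),14,.045,.07),('lime',Pt,(347,294),16,.1,.12),('yel',Pt,(263,238),18,.07,.12),('purp',Pt,(249,348),18,.07,.12)]: print(n,*blob(P,c,r,a,b))
# clamp points
for nm,P,box in [('t',Pt,(290,160,450,245)),('s',Ps,(262,250,390,425))]:
    u0,v0,u1,v1=box; w=P[v0:v1,u0:u1].reshape(-1,3); 
    bed=w[(w[:,2]>.004)&(w[:,2]<.014)]
    for lo,hi in [(.004,.014),(.03,.056),(.056,.1),(.1,.13),(.13,.165),(.166,.18)]:
        q=w[(w[:,2]>lo)&(w[:,2]<hi)]
        if len(q)>3: 
            r=cv2.minAreaRect((q[:,:2]*1000).astype(np.float32)); print(nm,lo,len(q),q.mean(0).round(4),r)
E
```

```text
bot t 307 [0.454  0.3997 0.0872] [0.437  0.3828 0.0801] [0.4718 0.4168 0.0918]
bot s 253 [0.4582 0.3981 0.0865] [0.4401 0.3812 0.0804] [0.476  0.4161 0.0917]
dome 208 [0.4412 0.2941 0.0532] [0.427  0.28   0.0453] [0.4565 0.3079 0.0604]
lime 284 [0.446  0.2154 0.1095] [0.4299 0.1987 0.1   ] [0.4616 0.2316 0.114 ]
yel 321 [0.5493 0.3728 0.0862] [0.5333 0.3562 0.0707] [0.5669 0.3901 0.0917]
purp 353 [0.3464 0.3874 0.0865] [0.3293 0.3706 0.0704] [0.3638 0.4063 0.0918]
t 0.004 2480 [0.6317 0.1741 0.0083] ((644.4564208984375, 168.75253295898438), (177.8804473876953, 326.04498291015625), 1.5230600833892822)
t 0.03 823 [0.648  0.1445 0.0473] ((636.2074584960938, 161.8516845703125), (57.42690658569336, 250.1236572265625), 24.245481491088867)
t 0.056 519 [0.621  0.207  0.0737] ((640.8175048828125, 154.920166015625), (54.48263168334961, 229.01258850097656), 24.581682205200195)
t 0.1 370 [0.6149 0.2276 0.1083] ((619.2485961914062, 227.29881286621094), (37.02933883666992, 77.3110122680664), 19.56291961669922)
t 0.13 260 [0.617  0.2241 0.1534] ((617.0916748046875, 232.55355834960938), (39.95401382
[... 287 characters left out ...]
90625), 51.020816802978516)
s 0.03 1269 [0.6424 0.1372 0.0475] ((610.396728515625, 180.36988830566406), (158.86892700195312, 292.2099609375), 56.758758544921875)
s 0.056 586 [0.6338 0.2013 0.0733] ((646.91845703125, 154.96524047851562), (33.0633659362793, 227.1767578125), 18.170896530151367)
s 0.1 462 [0.6235 0.2277 0.1096] ((621.7056884765625, 226.0106658935547), (35.82418441772461, 76.54911804199219), 20.678768157958984)
s 0.13 442 [0.6224 0.2277 0.1519] ((619.2145385742188, 227.13955688476562), (40.21088409423828, 46.60578155517578), 28.425081253051758)
s 0.166 126 [0.6131 0.2491 0.1691] ((612.6268310546875, 249.3130340576172), (28.559553146362305, 11.322203636169434), 23.931495666503906)
```

```bash
python3 - <<'E'
from h import *
Ps=np.load('pics/Ps.npy');Pt=np.load('pics/Pt.npy')
h=np.array([.6115,.250])
fig=np.full((600,800,3),255,np.uint8)
for nm,P,box,col,oy in [('t',Pt,(290,160,450,245),(255,0,0),150),('s',Ps,(262,250,390,425),(0,0,255),450)]:
    u0,v0,u1,v1=box; w=P[v0:v1,u0:u1].reshape(-1,3); w=w[np.isfinite(w[:,0])]
    # axis from bed mask: image edge of points z in .005-.014, close to line
    a=np.radians(-69.5)
    for k in range(8):
        d=np.array([np.cos(a),np.sin(a)]); n=np.array([-d[1],d[0]])
        l=(w[:,:2]-h)@d; y=(w[:,:2]-h)@n
        m=(w[:,2]>.0055)&(w[:,2]<.2)&(abs(y)<.034)&(l>-.1)&(l<.26)
        L,Y=l[m],y[m]; bins=np.arange(-.04,.22,.01); c=[]
        for b in bins:
            q=Y[(L>=b)&(L<b+.01)]
            if len(q)>5: c.append((b+.005,(np.percentile(q,2)+np.percentile(q,98))/2,np.percentile(q,98)-np.percentile(q,2)))
        c=np.array(c); k1,k0=np.polyfit(c[:,0],c[:,1],1); a+=np.arctan(k1)
    print(nm,np.degrees(a),'y0',k0,'width',np.median(c[:,2]), 'l range',np.percentile(L,.2),np.percentile(L,99.8))
    z=w[:,2]
    for L_,y_,z_ in zip(l,y,z):
        if z_>.004 and abs(y_)<.05:
            cc=(200,200,200) if z_<.015 else (0,0,0) if z_>.13 else (0,160,0) if z_>.1 else (255,0,0) if z_>.056 else (0,0,255) if z_>.045 else (0,165,255)
            x=int(100+ (L_+.04)*2000*1.2); yy=int(oy-y_*2400)
            if 0<=x<800 and 0<=yy<600: cv2.circle(fig,(x,yy),2,cc,-1)
    for nm2,lo,hi,l0,l1 in [('Vtop',.046,.058,.1,.26),('handle',.166,.176,-.05,.05),('bar',.135,.164,.015,.1)]:
        q=(z>lo)&(z<hi)&(l>l0)&(l<l1)&(abs(y)<.04); print(nm2,q.sum(),np.percentile(l[q],[1,50,99]).round(4),np.percentile(y[q],[1,50,99]).round(4),np.percentile(z[q],[2,98]).round(3))
cv2.imwrite('pics/plan.png',fig)
E
```

```text
t -69.28396558454047 y0 -0.003629833303157939 width 0.047824290234345215 l range -0.06718001393970593 0.21900980034109482
Vtop 382 [0.1014 0.1872 0.215 ] [-0.0293 -0.0014  0.0254] [0.046 0.058]
handle 112 [-0.0067 -0.0012  0.0049] [-0.015  -0.0015  0.0124] [0.167 0.172]
bar 191 [0.03   0.0358 0.0436] [-0.0205 -0.0021  0.0186] [0.143 0.161]
s -74.25282612283866 y0 0.010271470964434072 width 0.041669275574842624 l range -0.06554257301153887 0.221689545730051
Vtop 573 [0.1009 0.1891 0.2161] [-0.0105  0.0135  0.0385] [0.047 0.057]
handle 126 [-0.0051  0.0014  0.0071] [-0.0128  0.0015  0.0146] [0.166 0.172]
bar 244 [0.0319 0.0402 0.046 ] [-0.0152  0.0053  0.0242] [0.149 0.159]
```

View pics/plan.png

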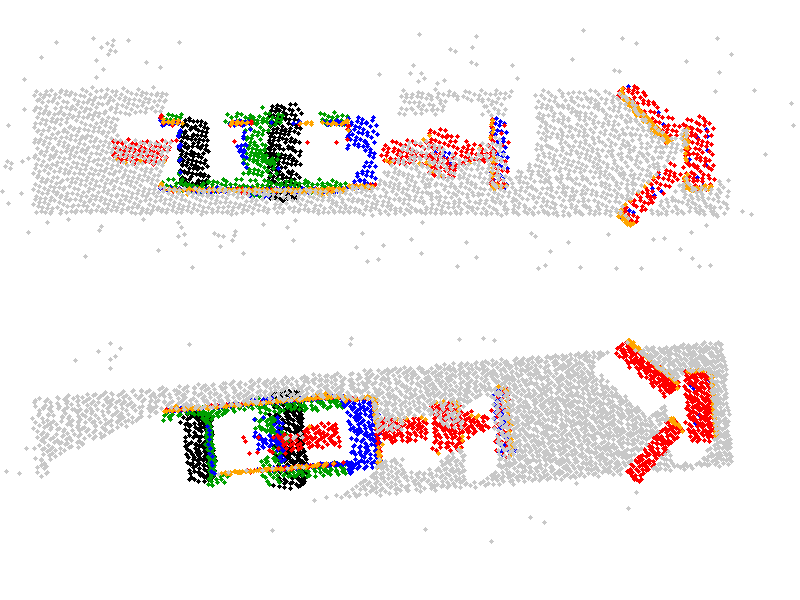

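```bash
cat >> h.py <<'E'
TH=np.radians(-69.28); D=np.array([np.cos(TH),np.sin(TH)]); N=np.array([-D[1],D[0]])
def go(x,y,z,yaw=None):
    st=arm.observe(); R=np.array(st['ee_rot']); d=R.T@(np.array([x,y,z])-st['eef_pos'])*1000
    cur=np.arctan2(R[1,0],R[0,0]); t=None if yaw is None else -((np.radians(yaw)-cur+np.pi)%(2*np.pi)-np.pi)
    print('shift mm',d.round(1),'turn',t,'pos',np.round(st['eef_pos'],4),'t',st['t'],'f',np.round(st['contact_force'],1),st['gripper_force'],st['gripper_width'])
E
python3 -c "
from h import *
go(.456,.399,.205,110.72)"
```

```text
shift mm [-356.  -159.2    0.4] turn 0.9852674793562795 pos [0.1442 0.6333 0.2052] t 0.1 f [-0.4 -0.9  0.5] 0.0 0.09188098662280353
```

servo_tool([
  [-29.7,-13.3,0,0],
  [-29.7,-13.3,0,0],
  [-29.7,-13.3,0,0],
  [-29.7,-13.3,0,0],
  [-29.7,-13.3,0,0],
  [-29.7,-13.3,0,0],
  [-29.7,-13.3,0,0],
  [-29.7,-13.3,0,0],
  [-29.7,-13.3,0,0],
  [-29.7,-13.3,0,0],
  [-29.7,-13.3,0,0],
  [-29.7,-13.3,0,0],
  [0,0,0,0.141],
  [0,0,0,0.141],
  [0,0,0,0.141],
  [0,0,0,0.141],
  [0,0,0,0.141],
  [0,0,0,0.141],
  [0,0,0,0.141],
  [0,0,0,0],
], claw=66, force=8)

```text
t: 2.1
eef_pos: [0.4561, 0.3989, 0.2056]
ee_rot: [[-0.352, 0.936, -0.0], [0.936, 0.352, -0.001], [-0.001, -0.001, -1.0]]
contact_force: [-1.0, 1.0, 0.0]
gripper_width: 0.0662
gripper_force: 0.0
```

```bash
python3 - <<'E'
from h import *
im,P,st=snap('wrist','w1')
m=(P[...,2]>.08)&(P[...,2]<.095)&(np.hypot(P[...,0]-.456,P[...,1]-.399)<.035)
q=P[m]; print(len(q),np.median(q,0) if len(q) else 0, cv2.minEnclosingCircle((q[:,:2]*1000).astype(np.float32)) if len(q) else 0, np.percentile(q,[2,98],axis=0))
go(.456,.399,.069,110.72)
E
```

```text
1122 [0.45642547 0.40147498 0.0869244 ] ((456.7081298828125, 400.75103759765625), 17.696796417236328) [[0.44089575 0.38527712 0.08309826]
 [0.47221145 0.41682718 0.08835146]]
shift mm [1.000e-01 0.000e+00 1.366e+02] turn 0.001456184340402622 pos [0.4561 0.399  0.2056] t 2.15 f [ 0.1 -0.2  0.5] 0.0 0.06602886468315439
```

View pics/w1.png

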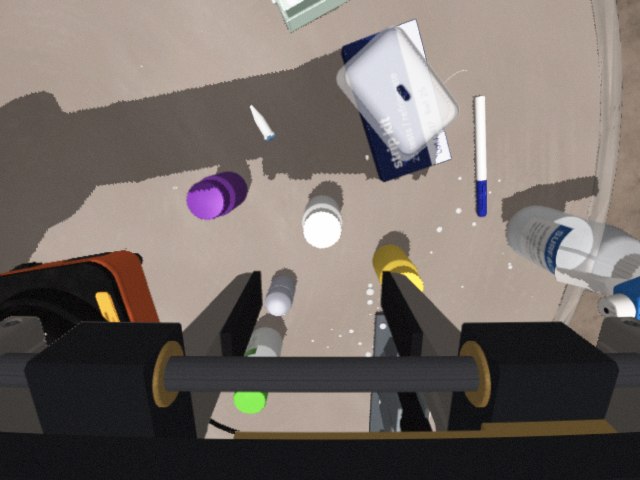

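The white bottle's cap is at (322,222), between the fingers. The yellow and purple look-alikes and the dome stick are clear of the fingers. I'll go down and grip.

servo_tool([
  [0.8,0.7,20,0],
  [0.8,0.7,20,0],
  [0,0,20,0],
  [0,0,20,0],
  [0,0,20,0],
  [0,0,18,0],
  [0,0,12,0],
  [0,0,6,0],
  [0,0,0,0],
])

```text
t: 3.05
eef_pos: [0.4569, 0.4008, 0.0694]
ee_rot: [[-0.353, 0.936, -0.001], [0.936, 0.353, -0.001], [-0.0, -0.001, -1.0]]
contact_force: [-0.0, -0.0, 0.2]
gripper_width: 0.0661
gripper_force: 0.0
```

servo_tool([
  [0,0,0,0],
  [0,0,0,0],
  [0,0,0,0],
  [0,0,0,0],
  [0,0,0,0],
  [0,0,0,0],
], claw=36, force=8)

```text
t: 3.65
eef_pos: [0.4571, 0.4011, 0.0701]
ee_rot: [[-0.352, 0.936, 0.0], [0.936, 0.352, 0.0], [0.0, 0.0, -1.0]]
contact_force: [0.3, -0.3, -0.0]
gripper_width: 0.036
gripper_force: 0.1
```

```bash
python3 - <<'E'
from h import *
im,P,st=snap('side','s2')
c=im[90:290,230:470]; cv2.imwrite('pics/s2c.png',cv2.resize(c[:,:,::-1],None,fx=3,fy=3))
go(.457,.401,.07)
E
```

```text
shift mm [-0.  -0.1  0.1] turn None pos [0.4571 0.4011 0.0701] t 3.7 f [-0.1  0.5  0.7] 0.11544719338417053 0.03609489359932265
```

View pics/s2c.png

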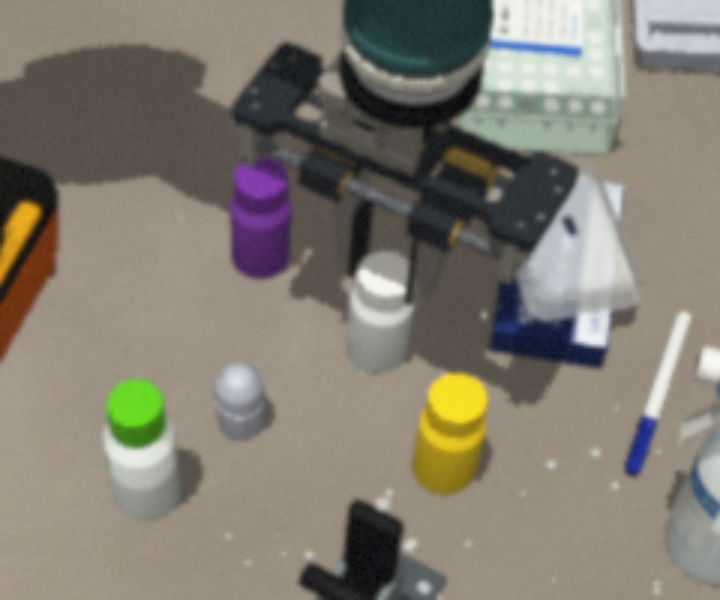

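The fingers stand around the cap and shoulder at crop (375,290), centred, but hardly any force is on. I'll close further.

servo_tool([
  [0,0,0,0],
  [0,0,0,0],
  [0,0,0,0],
], claw=30, force=8)

```text
t: 4.0
eef_pos: [0.457, 0.401, 0.07]
ee_rot: [[-0.352, 0.936, -0.0], [0.936, 0.352, -0.0], [0.0, -0.0, -1.0]]
contact_force: [-0.8, -1.3, 1.1]
gripper_width: 0.0355
gripper_force: 8.0
```

servo_tool([
  [0,0,-10,0],
  [0,0,-25,0],
  [0,0,-30,0],
  [0,0,-35,0],
  [0,0,-35,0],
  [0,0,-30,0],
  [0,0,-15,0],
])

```text
t: 4.7
eef_pos: [0.4582, 0.4017, 0.2536]
ee_rot: [[-0.352, 0.936, 0.004], [0.936, 0.352, 0.004], [0.002, 0.005, -1.0]]
contact_force: [-0.2, -0.0, -0.3]
gripper_width: 0.0353
gripper_force: 8.0
```

servo_tool([
  [-15,3.1,0,0],
  [-25,5,0,0],
  [-30,6.2,0,0],
  [-30,6.2,0,0],
  [-30,6.2,0,0],
  [-30,6.2,0,0],
  [-30,6.2,0,0],
  [-30,6.2,0,0],
  [-30,6.2,0,0],
  [-30,6.2,0,0],
  [-30,6.2,0,0],
  [-30,6.2,0,0],
  [-30,6.2,0,0],
  [-30,6.2,0,0],
  [-25,5.2,0,0],
  [-15,3.1,0,0],
  [-6,1.2,0,0],
  [0,0,0,0],
  [0,0,0,0],
])

```text
t: 6.6
eef_pos: [0.6998, 0.0174, 0.2495]
ee_rot: [[-0.354, 0.935, -0.001], [0.935, 0.354, 0.001], [0.001, -0.001, -1.0]]
contact_force: [0.0, 1.0, -0.2]
gripper_width: 0.0354
gripper_force: 8.0
```

```bash
python3 - <<'E'
from h import *
im,P,st=snap('wrist','w2'); np.save('pics/Pw2.npy',P)
go(.70,.016,.25,110.72)
E
```

```text
shift mm [-1.7 -0.5 -0.2] turn 0.0003617668130226903 pos [0.6998 0.0178 0.2498] t 6.65 f [ 0.1  0.  -1.1] 7.996737957000732 0.03557880571634004
```

View pics/w2.png

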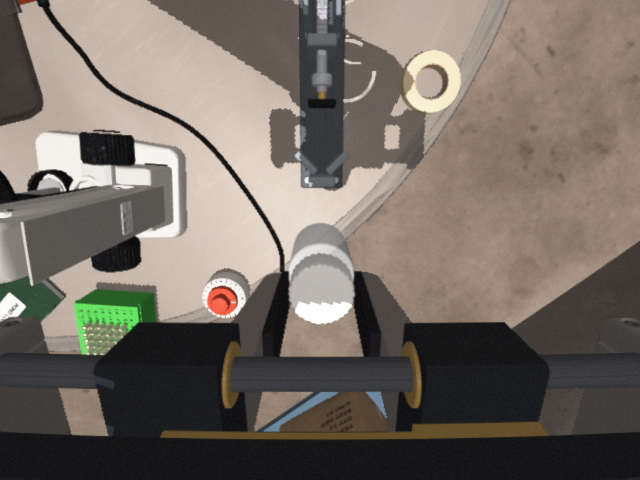

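The bottle is held straight at about (320,280). The V rest is at (322,165) and the pad at (322,100), so the view along the clamp is clear. I'll measure the V plan from this view.

```bash
python3 - <<'E'
from h import *
P=np.load('pics/Pw2.npy'); h=np.array([.6115,.250])
w=P[:200,270:380].reshape(-1,3); l=(w[:,:2]-h)@D; y=(w[:,:2]-h)@N; z=w[:,2]
fig=np.full((600,800,3),255,np.uint8)
for L,Y,Z in zip(l,y,z):
    if Z>.004 and .05<L<.24 and abs(Y)<.05:
        c=(200,200,200) if Z<.015 else (0,0,255) if .046<Z<.058 else (255,0,0) if Z>=.058 else (0,165,255)
        cv2.circle(fig,(int(20+(L-.05)*4000),int(300-Y*4000)),3,c,-1)
for k in range(0,20): cv2.putText(fig,str(50+k*10),(20+k*40,590),0,.35,0)
cv2.line(fig,(0,300),(800,300),(0,0,0),1); cv2.imwrite('pics/plan2.png',fig)
m=(z>.046)&(z<.058)&(l>.15)&(l<.205)
for s in (1,-1):
    q=m&(s*y>.002); a=np.c_[l[q],y[q]]; rot=(a[:,0]+s*a[:,1])/np.sqrt(2)  # normal coordinate
    along=(a[:,0]-s*a[:,1])/np.sqrt(2)
    print(s,q.sum(),'normal pct',np.percentile(rot,[2,10,50,90,98]).round(4),'along',np.percentile(along,[2,98]).round(4))
q=(z>.005)&(z<.013)&(l>.13)&(l<.16)&(abs(y)<.035);print('bed y',np.percentile(y[q],[2,98]))
q=(z>.03)&(z<.06)&(l>.1)&(l<.15)&(abs(y)<.02);print('pad',np.percentile(l[q],[50,90,98]),np.percentile(y[q],[2,98]))
c=P[225:320,290:355].reshape(-1,3);print('bottle',np.nanpercentile(c,[1,50,99],axis=0).round(4))
E
```

```text
1 201 normal pct [0.1436 0.144  0.1471 0.1503 0.151 ] along [0.1072 0.1361]
-1 211 normal pct [0.1419 0.1425 0.1456 0.1488 0.1496] along [0.1093 0.1374]
bed y [-0.02358885  0.02625884]
pad [0.11614094 0.13116109 0.13156364] [-0.01205948  0.01463353]
bottle [[ 0.6778 -0.5384 -0.7524]
 [ 0.6986  0.0228  0.2633]
 [ 0.9981  0.0373  0.2678]]
```

View pics/plan2.png

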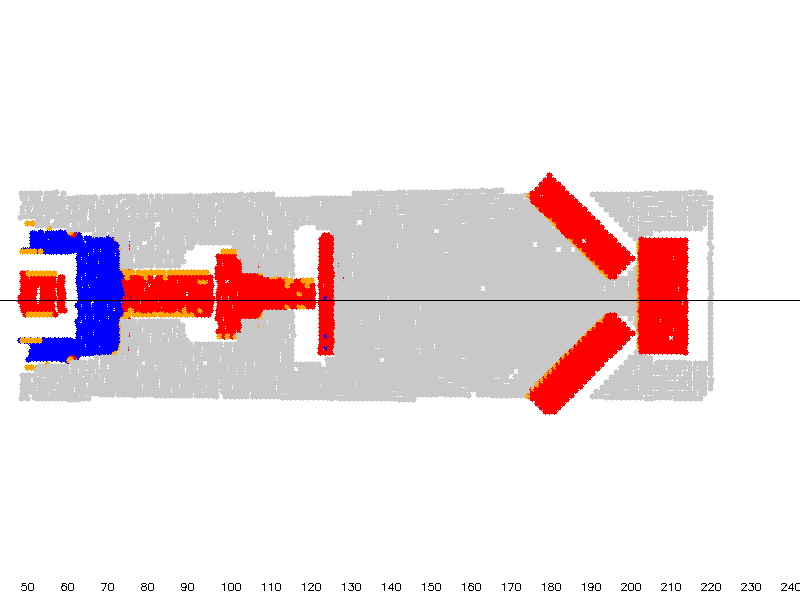

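```bash
python3 - <<'E'
from h import *
go(.6715,.0946,.080,110.72)
E
```

```text
shift mm [ 81.7   0.7 169.9] turn 0.0003617668130226903 pos [0.6998 0.0178 0.2498] t 6.65 f [ 0.1  0.  -1.1] 7.996737957000732 0.03557880571634004
```

servo_tool([
  [12,0.2,0,0],
  [25,0.2,0,0],
  [25,0.2,0,0],
  [14,0.1,0,0],
  [5.7,0,0,0],
  [0,0,15,0],
  [0,0,28,0],
  [0,0,30,0],
  [0,0,30,0],
  [0,0,28,0],
  [0,0,20,0],
  [0,0,12,0],
  [0,0,5,0],
  [0,0,0,0],
  [0,0,0,0],
])

```text
t: 8.15
eef_pos: [0.673, 0.0924, 0.083]
ee_rot: [[-0.352, 0.936, 0.002], [0.936, 0.352, 0.0], [-0.001, 0.002, -1.0]]
contact_force: [-0.3, -0.5, -0.1]
gripper_width: 0.0357
gripper_force: 8.0
```

```bash
python3 - <<'E'
from h import *
go(.6736,.0890,.0785,110.72)
E
```

```text
shift mm [-3.4 -0.7  4.5] turn -0.0020889418037155494 pos [0.673  0.0924 0.083 ] t 8.15 f [-0.3 -0.5 -0.1] 7.996663302183151 0.03574336260657691
```

servo_tool([
  [0,-0.3,1.5,0],
  [0,-0.3,1.5,0],
  [0,0,1,0],
  [0,0,0,0],
])

```text
t: 8.55
eef_pos: [0.6716, 0.0926, 0.0781]
ee_rot: [[-0.352, 0.936, 0.0], [0.936, 0.352, 0.0], [0.0, 0.0, -1.0]]
contact_force: [-0.4, 0.4, -1.2]
gripper_width: 0.0355
gripper_force: 8.0
```

servo_tool([
  [-1,0,0,0],
  [-1,0,0,0],
  [-1,0,0,0],
  [0,0,0,0],
])

```text
t: 8.95
eef_pos: [0.6729, 0.0897, 0.0785]
ee_rot: [[-0.352, 0.936, 0.001], [0.936, 0.352, 0.0], [0.0, 0.001, -1.0]]
contact_force: [-1.3, 0.2, 4.1]
gripper_width: 0.0353
gripper_force: 8.0
```

servo_tool([
  [-1,0,0,0],
  [-0.5,0,0,0],
  [0,0,0,0],
  [0,0,0,0],
])

```text
t: 9.35
eef_pos: [0.6735, 0.0886, 0.0786]
ee_rot: [[-0.352, 0.936, 0.001], [0.936, 0.352, 0.001], [0.0, 0.001, -1.0]]
contact_force: [-1.0, 1.5, 6.1]
gripper_width: 0.0356
gripper_force: 8.0
```

servo_tool([
  [-1,0,0,0],
  [0,0,0,0],
  [0,0,0,0],
])

```text
t: 9.65
eef_pos: [0.674, 0.0876, 0.0787]
ee_rot: [[-0.352, 0.936, 0.001], [0.936, 0.352, 0.001], [0.0, 0.001, -1.0]]
contact_force: [-1.6, 0.6, 6.9]
gripper_width: 0.0353
gripper_force: 8.0
```

servo_tool([
  [0.5,0,-0.5,0],
  [0,0,0,0],
  [0,0,0,0],
])

```text
t: 9.95
eef_pos: [0.6737, 0.088, 0.0787]
ee_rot: [[-0.352, 0.936, 0.001], [0.936, 0.352, 0.0], [-0.0, 0.001, -1.0]]
contact_force: [-2.0, 0.5, 3.7]
gripper_width: 0.0354
gripper_force: 8.0
```

servo_tool([
  [0,0,0,0],
  [0,0,0,0],
  [0,0,0,0],
  [0,0,0,0],
  [0,0,-15,0],
  [0,0,-25,0],
  [0,0,-30,0],
  [0,0,-30,0],
  [0,0,-15,0],
  [-20,0,-5,0],
  [-30,0,0,0],
  [-30,0,0,0],
  [-20,0,0,0],
  [0,0,0,0],
  [0,0,0,0],
], claw=60)

```text
t: 11.45
eef_pos: [0.7082, -0.0057, 0.1975]
ee_rot: [[-0.352, 0.936, -0.002], [0.936, 0.352, 0.001], [0.001, -0.001, -1.0]]
contact_force: [0.9, 0.5, -0.8]
gripper_width: 0.0604
gripper_force: 0.0
```

```bash
python3 - <<'E'
from h import *
im,P,st=snap('wrist','w3'); np.save('pics/Pw3.npy',P); h=np.array([.6115,.25])
l=(P[...,:2]-h)@D; y=(P[...,:2]-h)@N; z=P[...,2]
m=(z>.088)&(z<.1)&(l>.14)&(l<.2)&(abs(y)<.04)
print(m.sum(), cv2.minEnclosingCircle((np.c_[l[m],y[m]]*1000).astype(np.float32)),np.percentile(z[m],[2,50,98]))
v,u=np.where(m);print(u.min(),u.max(),v.min(),v.max())
# tilt: fit plane on cap top
q=m&(z>np.median(z[m])-.003); A=np.c_[l[q],y[q],np.ones(q.sum())]; print('slope',np.linalg.lstsq(A,z[q],rcond=None)[0])
c=im[0:240,200:440]; cv2.imwrite('pics/w3c.png',cv2.resize(c[:,:,::-1],None,fx=2.5,fy=2.5)); go(.6735,.089,.2)
E
```

```text
1603 ((169.16958618164062, 0.04887879267334938), 18.100221633911133) [0.09333005 0.09504144 0.09665907]
299 342 85 132
slope [0.00229726 0.00393886 0.09466969]
shift mm [99.5  0.5 -2.1] turn None pos [ 0.7082 -0.0043  0.1977] t 11.5 f [-0.1  0.1  1.3] 0.0 0.06001133364675496
```

View pics/w3c.png

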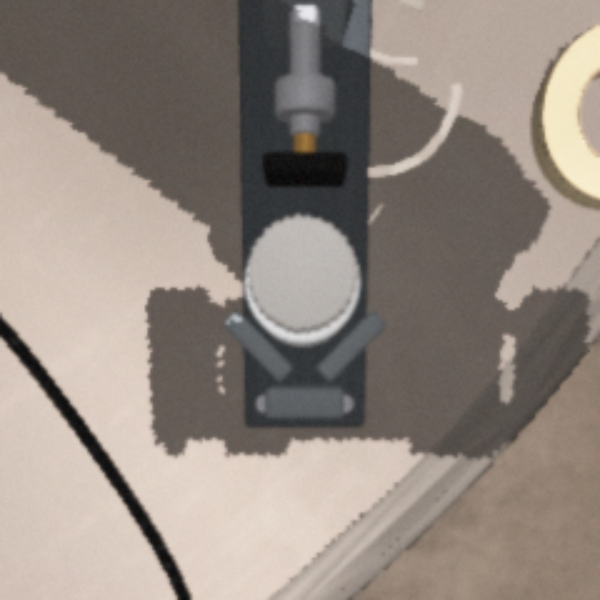

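The bottle stands upright at about crop (303,275), in front of the V. I'll check how much gap is left to the V faces in this same view.

```bash
python3 - <<'E'
from h import *
P=np.load('pics/Pw3.npy'); h=np.array([.6115,.250])
l=(P[...,:2]-h)@D; y=(P[...,:2]-h)@N; z=P[...,2]
m=(z>.047)&(z<.058)&(l>.165)&(l<.205)&(abs(y)<.04)
for s in (1,-1):
    q=m&(s*y>.004); r=(l[q]+s*y[q])/np.sqrt(2); print(s,q.sum(),np.percentile(r,[2,5,10,50,90,95,98]).round(4))
q=(z>.035)&(z<.06)&(l>.11)&(l<.14)&(abs(y)<.016);print('pad',q.sum(),np.percentile(l[q],[50,90,98]))
E
```

```text
1 280 [0.144  0.1441 0.1446 0.1479 0.1512 0.1514 0.152 ]
-1 279 [0.1424 0.143  0.1432 0.1463 0.1496 0.1502 0.1503]
pad 669 [0.12722394 0.13170427 0.13196717]
```

The bottle is about 4 mm short of the V, because its foot dragged on the bed. I'll regrip it, lift it 2 mm, push it home and set it down.

```bash
python3 - <<'E'
from h import *
go(.6713,.0919,.0785,110.72)
E
```

```text
shift mm [102.8  -0.4 119.4] turn -0.0005334331690027838 pos [ 0.7082 -0.0043  0.1977] t 11.5 f [-0.1  0.1  1.3] 0.0 0.06001133364675496
```

servo_tool([
  [20,0,0,0],
  [30,0,0,0],
  [30,0,0,0],
  [16,0,0,0],
  [6.5,0,0,0],
  [0,0,15,0],
  [0,0,25,0],
  [0,0,30,0],
  [0,0,25,0],
  [0,0,15,0],
  [0,0,8,0],
  [0,0,1,0],
  [0,0,0,0],
])

```text
t: 12.8
eef_pos: [0.6732, 0.0898, 0.0802]
ee_rot: [[-0.352, 0.936, 0.001], [0.936, 0.352, -0.0], [-0.0, 0.001, -1.0]]
contact_force: [0.7, -0.6, -0.5]
gripper_width: 0.0599
gripper_force: 0.0
```

servo_tool([
  [0,0,0,0],
  [0,0,0,0],
  [0,0,0,0],
  [0,0,0,0],
  [0,0,0,0],
  [0,0,0,0],
], claw=30, force=8)

```text
t: 13.4
eef_pos: [0.6728, 0.0902, 0.0801]
ee_rot: [[-0.352, 0.936, 0.001], [0.936, 0.352, 0.0], [-0.0, 0.001, -1.0]]
contact_force: [-1.5, -0.3, 3.9]
gripper_width: 0.0353
gripper_force: 8.0
```

servo_tool([
  [0,0,-2,0],
  [0,0,-1,0],
  [-1,0,0,0],
  [-1,0,0,0],
  [-1,0,0,0],
  [0,0,0,0],
  [0,0,0,0],
])

```text
t: 14.1
eef_pos: [0.6735, 0.0873, 0.0824]
ee_rot: [[-0.352, 0.936, -0.0], [0.936, 0.352, -0.0], [0.0, -0.0, -1.0]]
contact_force: [0.8, 0.3, -0.2]
gripper_width: 0.0354
gripper_force: 8.0
```

servo_tool([
  [-0.7,0,0,0],
  [-0.7,0,0,0],
  [0,0,0,0],
  [0,0,0,0],
])

```text
t: 14.5
eef_pos: [0.6741, 0.0861, 0.0825]
ee_rot: [[-0.352, 0.936, 0.0], [0.936, 0.352, 0.0], [0.0, 0.0, -1.0]]
contact_force: [-0.2, 1.1, 0.3]
gripper_width: 0.0356
gripper_force: 8.0
```

servo_tool([
  [-0.7,0,0,0],
  [-0.7,0,0,0],
  [0,0,0,0],
  [0,0,0,0],
])

```text
t: 14.9
eef_pos: [0.6746, 0.0849, 0.0826]
ee_rot: [[-0.352, 0.936, 0.0], [0.936, 0.352, 0.0], [0.0, 0.0, -1.0]]
contact_force: [0.2, 0.7, -0.1]
gripper_width: 0.0353
gripper_force: 8.0
```

servo_tool([
  [-0.7,0,0,0],
  [-0.7,0,0,0],
  [0,0,0,0],
  [0,0,0,0],
])

```text
t: 15.3
eef_pos: [0.6752, 0.0836, 0.0826]
ee_rot: [[-0.352, 0.936, 0.0], [0.936, 0.352, 0.0], [0.0, 0.0, -1.0]]
contact_force: [0.3, 0.2, 0.5]
gripper_width: 0.0354
gripper_force: 8.0
```

servo_tool([
  [-0.7,0,0,0],
  [-0.7,0,0,0],
  [0,0,0,0],
  [0,0,0,0],
])

```text
t: 15.7
eef_pos: [0.6758, 0.0821, 0.0826]
ee_rot: [[-0.352, 0.936, 0.001], [0.936, 0.352, 0.0], [-0.0, 0.001, -1.0]]
contact_force: [0.0, 1.7, -0.2]
gripper_width: 0.0351
gripper_force: 8.0
```

```bash
python3 - <<'E'
from h import *
im,P,st=snap('wrist','w4'); h=np.array([.6115,.25])
l=(P[...,:2]-h)@D; y=(P[...,:2]-h)@N; z=P[...,2]
print('tcp l',(st['eef_pos'][:2]-h)@D,(st['eef_pos'][:2]-h)@N, st['contact_force'])
m=(z>.088)&(z<.103)&(l>.14)&(l<.2)&(abs(y)<.03); m[:, :260]=0
print(m.sum(), cv2.minEnclosingCircle((np.c_[l[m],y[m]]*1000).astype(np.float32)),np.percentile(l[m],[1,99]),np.percentile(z[m],[2,50,98]))
v,u=np.where(m);print(u.min(),u.max(),v.min(),v.max())
E
```

```text
tcp l 0.17976024124147783 0.0007159165155215963 [ 0.01184888  1.69843808 -0.16859149]
3854 ((170.94564819335938, 0.5198631286621094), 29.47209930419922) [0.1600503  0.19327767] [0.08985477 0.09753181 0.10149353]
263 377 250 316
```

View pics/w4.png

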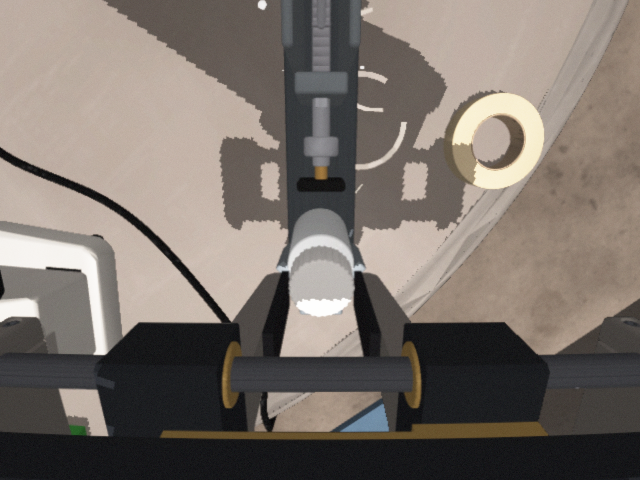

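The bottle is in the fingers at (320,270) and about to touch the V tips at (283,265) and (357,265). One more push will show contact.

servo_tool([
  [-0.7,0,0,0],
  [-0.7,0,0,0],
  [0,0,0,0],
  [0,0,0,0],
])

```text
t: 16.15
eef_pos: [0.6762, 0.0808, 0.0826]
ee_rot: [[-0.352, 0.936, 0.0], [0.936, 0.352, 0.0], [-0.0, 0.0, -1.0]]
contact_force: [1.5, 1.2, 0.3]
gripper_width: 0.0352
gripper_force: 8.0
```

servo_tool([
  [1,0,0,0],
  [1,0,0,0],
  [0,0,1.5,0],
  [0,0,1.5,0],
  [0,0,0.7,0],
  [0,0,0,0],
])

```text
t: 16.75
eef_pos: [0.6763, 0.0828, 0.0809]
ee_rot: [[-0.352, 0.936, 0.002], [0.936, 0.352, 0.001], [-0.0, 0.002, -1.0]]
contact_force: [-1.3, 0.7, 10.6]
gripper_width: 0.0354
gripper_force: 8.1
```

servo_tool([
  [0,0,0,0],
  [0,0,0,0],
  [0,0,0,0],
  [0,0,0,0],
  [0,0,-15,0],
  [0,0,-25,0],
  [0,0,-30,0],
  [0,0,-30,0],
  [0,0,-15,0],
  [-20,0,-5,0],
  [-30,0,0,0],
  [-30,0,0,0],
  [-20,0,0,0],
  [0,0,0,0],
  [0,0,0,0],
], claw=60)

```text
t: 18.25
eef_pos: [0.7101, -0.0109, 0.1979]
ee_rot: [[-0.351, 0.936, -0.002], [0.936, 0.351, 0.001], [0.001, -0.001, -1.0]]
contact_force: [0.9, 0.5, -0.1]
gripper_width: 0.06
gripper_force: 0.0
```

```bash
python3 - <<'E'
from h import *
im,P,st=snap('wrist','w5'); h=np.array([.6115,.25])
l=(P[...,:2]-h)@D; y=(P[...,:2]-h)@N; z=P[...,2]
m=(z>.088)&(z<.1)&(l>.14)&(l<.21)&(abs(y)<.04)
print(m.sum(), cv2.minEnclosingCircle((np.c_[l[m],y[m]]*1000).astype(np.float32)),np.percentile(z[m],[2,50,98]))
q=m&(z>np.median(z[m])-.003); A=np.c_[l[q],y[q],np.ones(q.sum())]; print('slope',np.linalg.lstsq(A,z[q],rcond=None)[0])
m=(z>.047)&(z<.058)&(l>.165)&(l<.205)&(abs(y)<.04)
for s in (1,-1):
    q=m&(s*y>.004); r=(l[q]+s*y[q])/np.sqrt(2); print(s,q.sum(),np.percentile(r,[2,5,50,95,98]).round(4))
q=(z>.01)&(z<.045)&(l>.14)&(l<.165)&(abs(y)<.03);print('front of bottle',np.percentile(l[q],[2,10]) if q.sum()>20 else q.sum())
print(st['eef_pos'])
E
```

```text
1602 ((168.79818725585938, -0.15041805803775787), 17.818574905395508) [0.09324186 0.09505086 0.09664966]
slope [0.00349169 0.00271642 0.09448128]
1 281 [0.1398 0.1442 0.1479 0.1514 0.152 ]
-1 289 [0.1419 0.1428 0.1464 0.1502 0.1503]
front of bottle 4
[ 0.71011938 -0.0108544   0.19785695]
```

```bash
python3 - <<'E'
from h import *
print(arm.observe()['joints'].round(2))
go(.6186,.2313,.25,20.72); go(.6186,.2313,.25,200.72)
E
```

```text
[-0.31  0.6   0.43  1.47 -0.26  1.13  0.52]
shift mm [257.6  -0.6 -51.6] turn 1.5701842851301329 pos [ 0.7101 -0.0094  0.198 ] t 18.3 f [ 0.5  1.1 -0.3] 0.0 0.05977981437911225
shift mm [257.6  -0.6 -51.6] turn -1.571408368459661 pos [ 0.7101 -0.0094  0.198 ] t 18.3 f [ 0.5  1.1 -0.3] 0.0 0.05977981437911225
```

servo_tool([
  [0,0,-20,0],
  [10,0,-25,0],
  [25,0,-7,0],
  [30,0,0,0],
  [30,0,0,0],
  [30,0,0,0],
  [30,0,0,0],
  [30,0,0,0],
  [30,0,0,0],
  [25,0,0,0],
  [13,0,0,0],
  [4.5,0,0,0],
], claw=80)

```text
t: 19.5
eef_pos: [0.6185, 0.2331, 0.2507]
ee_rot: [[-0.356, 0.934, -0.001], [0.934, 0.356, 0.001], [0.001, -0.0, -1.0]]
contact_force: [0.5, -0.2, -1.0]
gripper_width: 0.0796
gripper_force: 0.0
```

servo_tool([
  [0,0,0,-0.143],
  [0,0,0,-0.143],
  [0,0,0,-0.143],
  [0,0,0,-0.143],
  [0,0,0,-0.143],
  [0,0,0,-0.143],
  [0,0,0,-0.143],
  [0,0,0,-0.143],
  [0,0,0,-0.143],
  [0,0,0,-0.143],
  [0,0,0,-0.143],
  [0,0,0,0],
  [0,0,0,0],
])

```text
t: 20.8
eef_pos: [0.6202, 0.229, 0.2508]
ee_rot: [[-0.937, -0.35, 0.0], [-0.35, 0.937, -0.0], [-0.0, -0.0, -1.0]]
contact_force: [-0.5, 0.3, 0.0]
gripper_width: 0.0799
gripper_force: 0.0
```

```bash
python3 - <<'E'
from h import *
im,P,st=snap('wrist','w6'); np.save('pics/Pw6.npy',P); h=np.array([.6115,.25])
l=(P[...,:2]-h)@D; y=(P[...,:2]-h)@N; z=P[...,2]
for n,a,b,l0,l1 in [('handle',.163,.176,-.03,.02),('bar',.14,.161,.022,.06)]:
    q=(z>a)&(z<b)&(l>l0)&(l<l1)&(abs(y)<.03)
    print(n,q.sum(),np.percentile(l[q],[1,50,99]).round(4),np.percentile(y[q],[1,50,99]).round(4),np.percentile(z[q],[5,98]).round(4)) if q.sum()>5 else print(n,q.sum())
go(.6186,.2313,.147,200.72); print(st['joints'].round(2))
E
```

```text
handle 506 [-0.0057  0.0004  0.0058] [-0.0137 -0.0006  0.0144] [0.1664 0.1714]
bar 734 [0.0314 0.0376 0.0448] [-0.0191 -0.0008  0.0197] [0.1521 0.1583]
shift mm [  0.7   2.4 103.8] turn -0.0034729368938517524 pos [0.6201 0.2293 0.2508] t 20.85 f [-0.1 -0.1  0. ] 0.0 0.0798958022972935
[-0.46  0.45  0.08  1.53 -0.04  1.17  1.55]
```

View pics/w6.png

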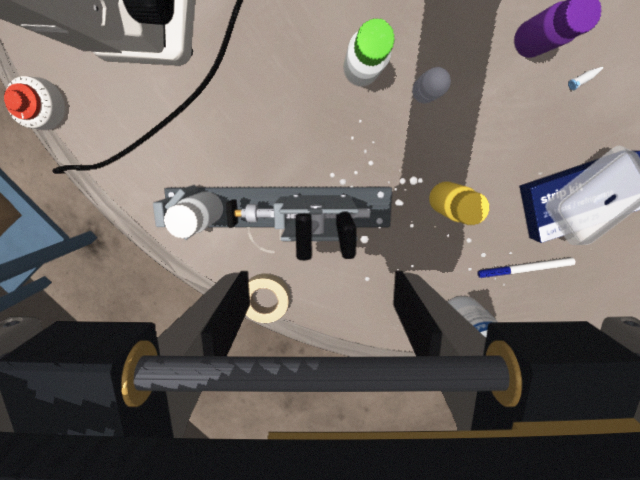

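The handle is at (347,235) and the trigger bar at (304,237); the bottle stands in the V at (187,220). The jaw line runs parallel to the clamp. I'll go down over handle and bar with the fingers wide open.

servo_tool([
  [0.7,8,0,0],
  [0.7,7.4,0,0],
  [0,0,15,0],
  [0,0,25,0],
  [0,0,25,0],
  [0,0,20,0],
  [0,0,12,0],
  [0,0,6,0],
  [0,0,0,0],
  [0,0,0,0],
], claw=89)

```text
t: 21.85
eef_pos: [0.6136, 0.2443, 0.1486]
ee_rot: [[-0.935, -0.354, 0.001], [-0.354, 0.935, 0.001], [-0.001, 0.0, -1.0]]
contact_force: [0.3, -0.3, 0.2]
gripper_width: 0.0891
gripper_force: 0.0
```

```bash
python3 - <<'E'
from h import *
go(.6134,.2432,.147,200.72)
im,P,st=snap('side','s7'); P0=P
h=np.array([.6115,.25]); l=(P[...,:2]-h)@D; y=(P[...,:2]-h)@N; z=P[...,2]
q=(z>.03)&(z<.06)&(l>.08)&(l<.16)&(abs(y-.008)<.03); q[:250]=0
print(q.sum(),np.percentile(l[q],[1,50,90,99]))
cv2.imwrite('pics/s7c.png',cv2.resize(im[230:430,240:420,::-1],None,fx=3,fy=3))
E
```

```text
shift mm [ 0.6 -0.9  1.6] turn 0.00042952222462844247 pos [0.6136 0.2443 0.1486] t 21.85 f [ 0.3 -0.3  0.2] 0.0 0.0890520354515126
363 [0.08094602 0.11217215 0.13104681 0.13160188]
```

View pics/s7c.png

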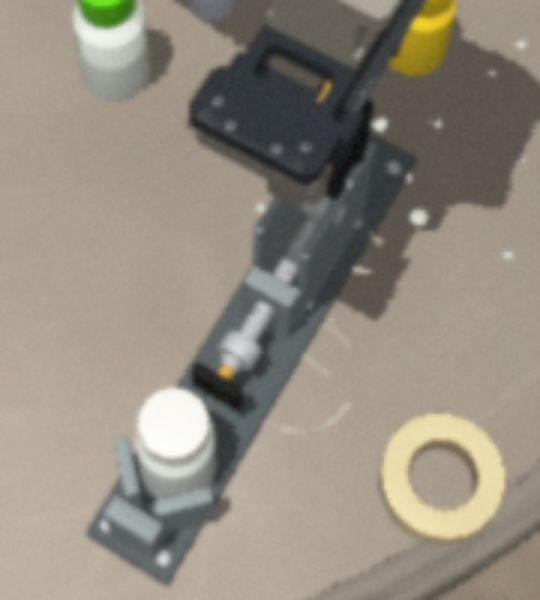

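The bottle is seated in the V with the pad about 20 mm short of it, and the gripper straddles handle and bar. (The plan plots put me one over the ten-picture limit, so from here I'll use numbers only.) First stroke: it can't reach the bottle.

servo_tool([
  [0,0,1,0],
  [0,0,0,0],
  [0,0,0,0],
  [0,0,0,0],
  [0,0,0,0],
  [0,0,0,0],
  [0,0,0,0],
  [0,0,0,0],
], claw=39, force=20)

```text
t: 22.7
eef_pos: [0.6142, 0.2426, 0.1485]
ee_rot: [[-0.936, -0.353, 0.002], [-0.353, 0.936, -0.001], [-0.002, -0.002, -1.0]]
contact_force: [-0.5, -4.3, 8.0]
gripper_width: 0.039
gripper_force: 4.4
```

```bash
cat >> h.py <<'E'
def meas(tag):
    im,P,st=snap('side',tag); h=np.array([.6115,.25]); l=(P[...,:2]-h)@D; y=(P[...,:2]-h)@N; z=P[...,2]
    g=im.astype(float).mean(2); ref=(z>.03)&(z<.062)&(l>.07)&(l<.2)&(abs(y)<.03); ref[:250]=0
    dark=ref&(g<45)&(l<.16); org=ref&(im[...,0]>im[...,2].astype(int)+60)&(l<.16)
    print('pad dark l',dark.sum(),np.percentile(l[dark],[5,50,95]).round(4) if dark.sum() else '', 'orange',org.sum(),np.percentile(l[org],[5,50,95]).round(4) if org.sum() else '')
    r=ref&(abs(y)<.012)&(z>.036)&(l<.16); hist,_=np.histogram(l[r],np.arange(.07,.165,.004)); print('rod hist',hist)
    m=(z>.088)&(z<.1)&(l>.14)&(l<.21)&(abs(y)<.04); print('cap',cv2.minEnclosingCircle((np.c_[l[m],y[m]]*1000).astype(np.float32)))
    e=st['eef_pos'][:2]-h; print('tcp l',e@D,'w',st['gripper_width'],'gf',st['gripper_force'],'fx',st['contact_force'][:2]@D,'t',st['t'],'bar front',e@D+st['gripper_width']/2)
E
python3 -c "
from h import *
meas('m1')
im=np.load('pics/s7.npz'); 
P=cloud('side',im['dp']); im=im['im']; l=(P[...,:2]-[.6115,.25])@D; y=(P[...,:2]-[.6115,.25])@N; z=P[...,2]; g=im.astype(float).mean(2)
ref=(z>.03)&(z<.062)&(l>.07)&(l<.16)&(abs(y)<.03); ref[:250]=0
d=ref&(g<45); o=ref&(im[...,0]>im[...,2].astype(int)+60); print('before',d.sum(),np.percentile(l[d],[5,50,95]),o.sum(),np.percentile(l[o],[5,50,95]) if o.sum() else '')
"
```

```text
pad dark l 90 [0.1345 0.138  0.1395] orange 19 [0.1251 0.1279 0.1337]
rod hist [ 7 62 20 15 17 15 15 16 11 24 35 45 23 18 10 12 37 45  0  0  0  0  0]
cap ((168.26988220214844, -0.9795066714286804), 17.871135711669922)
tcp l 0.007855014993306243 w 0.038998462770226595 gf 4.438007175922394 fx 3.818668926753189 t 22.7 bar front 0.02735424637841954
before 109 [0.12719955 0.13063143 0.13144789] 17 [0.11695326 0.1197507  0.12485957]
```

servo_tool([
  [0,0,0,0],
  [0,0,0,0],
  [0,0,0,0],
  [0,0,0,0],
  [0,0,0,0],
  [0,0,0,0],
  [0,0,0,0],
  [0,0,0,0],
], claw=84)

```text
t: 23.55
eef_pos: [0.6127, 0.2444, 0.1464]
ee_rot: [[-0.935, -0.355, -0.001], [-0.355, 0.935, 0.0], [0.001, 0.0, -1.0]]
contact_force: [0.1, 0.6, 0.5]
gripper_width: 0.0838
gripper_force: 0.0
```

servo_tool([
  [0,0,0,0],
  [0,0,0,0],
  [0,0,0,0],
  [0,0,0,0],
  [0,0,0,0],
  [0,0,0,0],
  [0,0,0,0],
], claw=54)

```text
t: 24.25
eef_pos: [0.6138, 0.2428, 0.1476]
ee_rot: [[-0.935, -0.353, 0.001], [-0.353, 0.935, -0.001], [-0.001, -0.001, -1.0]]
contact_force: [0.3, -3.6, 6.1]
gripper_width: 0.0539
gripper_force: 3.6
```

```bash
python3 -c "
from h import *
meas('m2')"
```

```text
pad dark l 75 [0.1362 0.1394 0.1409] orange 18 [0.1262 0.1288 0.1347]
rod hist [ 6 69 16 17 15 17 17 13 16 15 32 35 41 20 12  4 37 51  0  0  0  0  0]
cap ((168.47927856445312, -1.054007649421692), 17.95882797241211)
tcp l 0.007512227866274987 w 0.05392801591178342 gf 3.6017292737960815 fx 3.491318753726244 t 24.25 bar front 0.0344762358221667
```

servo_tool([
  [0,0,0,0],
  [0,0,0,0],
  [0,0,0,0],
  [0,0,0,0],
], claw=48)

```text
t: 24.7
eef_pos: [0.6138, 0.243, 0.1478]
ee_rot: [[-0.935, -0.353, 0.001], [-0.353, 0.935, -0.001], [-0.001, -0.001, -1.0]]
contact_force: [-0.3, -4.1, 7.0]
gripper_width: 0.048
gripper_force: 4.0
```

```bash
python3 -c "
from h import *
meas('m3')"
```

```text
pad dark l 61 [0.1373 0.1409 0.1428] orange 17 [0.1289 0.131  0.136 ]
rod hist [ 5 65 15 19 16 14 17 16 16  9 30 34 47 18 15 10 20 39 18  0  0  0  0]
cap ((168.2388916015625, -0.8135367035865784), 17.796571731567383)
tcp l 0.0073353349487270385 w 0.04800712007314023 gf 3.9758723974227905 fx 3.7322636355206162 t 24.7 bar front 0.031338894985297155
```

servo_tool([
  [0,0,0,0],
  [0,0,0,0],
  [0,0,0,0],
  [0,0,0,0],
], claw=42)

```text
t: 25.15
eef_pos: [0.6137, 0.2432, 0.1479]
ee_rot: [[-0.935, -0.353, 0.001], [-0.353, 0.935, -0.0], [-0.001, -0.001, -1.0]]
contact_force: [-1.3, -4.7, 6.6]
gripper_width: 0.0421
gripper_force: 4.1
```

servo_tool([
  [0,0,0,0],
  [0,0,0,0],
  [0,0,0,0],
  [0,0,0,0],
], claw=38)

```text
t: 25.55
eef_pos: [0.6137, 0.2434, 0.1479]
ee_rot: [[-0.935, -0.354, 0.001], [-0.354, 0.935, -0.0], [-0.001, -0.001, -1.0]]
contact_force: [-0.6, -4.3, 7.4]
gripper_width: 0.0381
gripper_force: 4.1
```

```bash
python3 -c "
from h import *
meas('m4')"
```

```text
pad dark l 43 [0.14   0.1436 0.1455] orange 20 [0.131  0.1338 0.1395]
rod hist [ 2 67 15 17 17 15 15 17 18 14 13 34 30 45 19 15  7 28 26  0  0  0  0]
cap ((168.20050048828125, -0.5494195818901062), 17.840295791625977)
tcp l 0.0069833799031128 w 0.03810576126639584 gf 4.067217707633972 fx 3.8269464411107132 t 25.55 bar front 0.02603626053631072
```

servo_tool([
  [0,0,0,0],
  [0,0,0,0],
  [0,0,0,0],
  [0,0,0,0],
  [0,0,0,0],
  [0,0,0,0],
  [0,0,0,0],
  [0,0,0,0],
], claw=84)

```text
t: 26.4
eef_pos: [0.6127, 0.2445, 0.1464]
ee_rot: [[-0.935, -0.355, -0.001], [-0.355, 0.935, 0.0], [0.001, 0.001, -1.0]]
contact_force: [0.2, 0.8, -0.4]
gripper_width: 0.084
gripper_force: 0.0
```

servo_tool([
  [0,0,0,0],
  [0,0,0,0],
  [0,0,0,0],
  [0,0,0,0],
  [0,0,0,0],
  [0,0,0,0],
], claw=60)

```text
t: 27.0
eef_pos: [0.6135, 0.2436, 0.1473]
ee_rot: [[-0.935, -0.354, 0.001], [-0.354, 0.935, -0.0], [-0.001, -0.0, -1.0]]
contact_force: [0.0, -2.6, 4.9]
gripper_width: 0.0599
gripper_force: 2.8
```

servo_tool([
  [0,0,0,0],
  [0,0,0,0],
  [0,0,0,0],
], claw=55)

```text
t: 27.3
eef_pos: [0.6137, 0.243, 0.1475]
ee_rot: [[-0.935, -0.354, 0.001], [-0.354, 0.935, -0.001], [-0.001, -0.001, -1.0]]
contact_force: [-0.3, -4.3, 6.1]
gripper_width: 0.0551
gripper_force: 3.7
```

servo_tool([
  [0,0,0,0],
  [0,0,0,0],
  [0,0,0,0],
], claw=51)

```text
t: 27.6
eef_pos: [0.6139, 0.2427, 0.1477]
ee_rot: [[-0.935, -0.353, 0.001], [-0.353, 0.935, -0.001], [-0.001, -0.002, -1.0]]
contact_force: [0.4, -5.2, 6.9]
gripper_width: 0.0514
gripper_force: 4.1
```

```bash
python3 -c "
from h import *
meas('m5')"
```

```text
pad dark l 37 [0.1412 0.1446 0.1466] orange 16 [0.1322 0.1343 0.1379]
rod hist [ 8 71 15 15 18 15 16 16 16 16 10 33 31 44 21 14 10 17 18  9  0  0  0]
cap ((168.1665496826172, -0.9306185841560364), 17.885700225830078)
tcp l 0.007638261946849643 w 0.05139880025478868 gf 4.063863158226013 fx 5.017885386066187 t 27.6 bar front 0.03333766207424398
```

servo_tool([
  [0,0,0,0],
  [0,0,0,0],
  [0,0,0,0],
], claw=47)

```text
t: 27.95
eef_pos: [0.6138, 0.2428, 0.1478]
ee_rot: [[-0.935, -0.354, 0.001], [-0.354, 0.935, -0.001], [-0.001, -0.001, -1.0]]
contact_force: [-0.4, -4.9, 6.6]
gripper_width: 0.0473
gripper_force: 4.3
```

servo_tool([
  [0,0,0,0],
  [0,0,0,0],
  [0,0,0,0],
], claw=44)

```text
t: 28.25
eef_pos: [0.6139, 0.2428, 0.1479]
ee_rot: [[-0.935, -0.353, 0.001], [-0.353, 0.935, -0.001], [-0.001, -0.002, -1.0]]
contact_force: [-1.0, -5.4, 7.3]
gripper_width: 0.0441
gripper_force: 4.5
```

servo_tool([
  [0,0,0,0],
  [0,0,0,0],
  [0,0,0,0],
], claw=41)

```text
t: 28.55
eef_pos: [0.6139, 0.2429, 0.1479]
ee_rot: [[-0.935, -0.354, 0.001], [-0.354, 0.935, -0.001], [-0.001, -0.001, -1.0]]
contact_force: [-0.4, -5.0, 7.7]
gripper_width: 0.0411
gripper_force: 4.5
```

```bash
python3 -c "
from h import *
meas('m6')"
```

```text
pad dark l 33 [0.1434 0.1468 0.1491] orange 17 [0.1352 0.1375 0.1403]
rod hist [12 68 16 18 13 17 15 18 16 16 16 15 33 31 42 18 14  7 18 14  0  0  0]
cap ((169.63221740722656, -0.5673721432685852), 17.851421356201172)
tcp l 0.00748962738841329 w 0.04107709322535372 gf 4.491503834724426 fx 4.558378782488509 t 28.55 bar front 0.028028174001090148
```

servo_tool([
  [0,0,0,0],
  [0,0,0,0],
  [0,0,0,0],
], claw=38)

```text
t: 28.9
eef_pos: [0.6138, 0.243, 0.1479]
ee_rot: [[-0.935, -0.354, 0.001], [-0.354, 0.935, -0.001], [-0.001, -0.001, -1.0]]
contact_force: [-1.5, -4.9, 8.7]
gripper_width: 0.0382
gripper_force: 4.5
```

```bash
python3 -c "
from h import *
meas('m7')"
```

```text
pad dark l 32 [0.1452 0.1481 0.1498] orange 17 [0.1357 0.138  0.1416]
rod hist [ 7 63 17 14 16 18 14 19 14 16 16 13 32 30 48 19 13  8 17 16  2  0  0]
cap ((170.53680419921875, -0.5749395489692688), 17.965930938720703)
tcp l 0.0073355661559680665 w 0.03822702835349166 gf 4.452747702598572 fx 4.077973518329858 t 28.9 bar front 0.026449080332713898
```

servo_tool([
  [0,0,0,0],
  [0,0,0,0],
  [0,0,0,0],
  [0,0,0,0],
  [0,0,0,0],
  [0,0,0,0],
  [0,0,0,0],
  [0,0,0,0],
], claw=84)

```text
t: 29.75
eef_pos: [0.6127, 0.2445, 0.1464]
ee_rot: [[-0.935, -0.355, -0.001], [-0.355, 0.935, 0.0], [0.001, 0.001, -1.0]]
contact_force: [0.2, -0.3, -0.7]
gripper_width: 0.0838
gripper_force: 0.0
```

servo_tool([
  [0,0,0,0],
  [0,0,0,0],
  [0,0,0,0],
  [0,0,0,0],
  [0,0,0,0],
  [0,0,0,0],
], claw=62)

```text
t: 30.35
eef_pos: [0.6134, 0.2436, 0.1472]
ee_rot: [[-0.935, -0.354, 0.001], [-0.354, 0.935, -0.0], [-0.001, -0.0, -1.0]]
contact_force: [0.1, -3.4, 3.9]
gripper_width: 0.0623
gripper_force: 2.4
```

servo_tool([
  [0,0,0,0],
  [0,0,0,0],
  [0,0,0,0],
], claw=58)

```text
t: 30.65
eef_pos: [0.6135, 0.2435, 0.1474]
ee_rot: [[-0.935, -0.354, 0.001], [-0.354, 0.935, -0.0], [-0.001, -0.001, -1.0]]
contact_force: [-0.3, -3.5, 4.7]
gripper_width: 0.0581
gripper_force: 3.1
```

servo_tool([
  [0,0,0,0],
  [0,0,0,0],
  [0,0,0,0],
], claw=54)

```text
t: 30.95
eef_pos: [0.6139, 0.2427, 0.1475]
ee_rot: [[-0.935, -0.353, 0.001], [-0.353, 0.935, -0.001], [-0.001, -0.002, -1.0]]
contact_force: [0.3, -5.0, 6.4]
gripper_width: 0.0542
gripper_force: 3.7
```

```bash
python3 -c "
from h import *
meas('m8')"
```

```text
pad dark l 32 [0.1453 0.1481 0.1503] orange 17 [0.1363 0.139  0.1443]
rod hist [ 9 69 16 16 17 15 17 15 16 17 16 11 30 31 48 16 16 10 17 12  5  0  0]
cap ((170.95086669921875, -0.7952018976211548), 18.014270782470703)
tcp l 0.007674609577996953 w 0.05419895722366528 gf 3.7354277819395065 fx 4.734098052870663 t 30.95 bar front 0.03477408818982959
```

servo_tool([
  [0,0,0,0],
  [0,0,0,0],
  [0,0,0,0],
], claw=49)

```text
t: 31.3
eef_pos: [0.614, 0.2425, 0.1477]
ee_rot: [[-0.936, -0.353, 0.001], [-0.353, 0.936, -0.001], [-0.001, -0.002, -1.0]]
contact_force: [-0.3, -5.7, 6.4]
gripper_width: 0.0485
gripper_force: 4.2
```

```bash
python3 -c "
from h import *
meas('m9')"
```

```text
pad dark l 35 [0.1461 0.1493 0.1514] orange 15 [0.1379 0.1403 0.1428]
rod hist [ 4 69 16 14 16 19 16 18 12 19 16 13 22 33 35 32 18 13  9 16 10  0  0]
cap ((172.17007446289062, -0.6344215273857117), 17.701892852783203)
tcp l 0.007912573346692028 w 0.04850933017720729 gf 4.191655218601227 fx 5.248448520909112 t 31.3 bar front 0.032167238435295675
```

servo_tool([
  [0,0,0,0],
  [0,0,0,0],
  [0,0,0,0],
], claw=46)

```text
t: 31.65
eef_pos: [0.6141, 0.2422, 0.1478]
ee_rot: [[-0.936, -0.353, 0.002], [-0.353, 0.936, -0.002], [-0.001, -0.002, -1.0]]
contact_force: [1.3, -6.1, 6.7]
gripper_width: 0.0458
gripper_force: 4.5
```

```bash
python3 -c "
from h import *
meas('m10')"
```

```text
pad dark l 35 [0.1463 0.1494 0.1514] orange 15 [0.1384 0.1403 0.1429]
rod hist [ 7 68 16 15 17 14 22 15 16 16 15 15 19 32 35 40 15 13  9 16  8  0  0]
cap ((172.20950317382812, -0.5622199773788452), 17.672788619995117)
tcp l 0.008249514517133176 w 0.04582702121873822 gf 4.480937719345093 fx 6.181140552805636 t 31.65 bar front 0.031163025126502285
```

servo_tool([
  [0,0,0,0],
  [0,0,0,0],
  [0,0,0,0],
], claw=43)

```text
t: 32.0
eef_pos: [0.6142, 0.2418, 0.1478]
ee_rot: [[-0.936, -0.353, 0.002], [-0.353, 0.936, -0.002], [-0.001, -0.003, -1.0]]
contact_force: [1.2, -6.2, 8.7]
gripper_width: 0.0432
gripper_force: 4.7
```

```bash
python3 -c "
from h import *
meas('m11')"
```

```text
pad dark l 34 [0.1464 0.1494 0.1515] orange 13 [0.1387 0.1405 0.1437]
rod hist [ 8 68 17 14 18 15 17 19 16 17 15 16 15 34 31 39 19 13  9 16  8  0  0]
cap ((172.23809814453125, -0.5350276231765747), 17.62901496887207)
tcp l 0.008612001420351675 w 0.04322269661527382 gf 4.745088815689087 fx 6.166100353090975 t 32.0 bar front 0.030223349727988586
```

The bottle is now firm against the V (the cap stopped at l = 172.2 mm), and the pad spring has started to compress. About 6.5 mm of bar travel past contact gives 4 mm.

servo_tool([
  [0,0,0,0],
  [0,0,0,0],
  [0,0,0,0],
], claw=39)

```text
t: 32.35
eef_pos: [0.6144, 0.2414, 0.1479]
ee_rot: [[-0.936, -0.353, 0.002], [-0.353, 0.936, -0.003], [-0.001, -0.003, -1.0]]
contact_force: [0.5, -7.5, 7.9]
gripper_width: 0.0387
gripper_force: 5.0
```

```bash
python3 -c "
from h import *
meas('m12')"
```

```text
pad dark l 35 [0.1459 0.1492 0.1513] orange 12 [0.139  0.1407 0.1435]
rod hist [ 8 64 16 18 17 13 21 16 16 17 16 17 11 33 31 48 13 14  9 16 11  0  0]
cap ((171.90492248535156, -0.6739215850830078), 18.005273818969727)
tcp l 0.009071898792000418 w 0.03873858759628044 gf 5.028318911790848 fx 7.204364117925923 t 32.35 bar front 0.02844119259014064
```

servo_tool([
  [0,0,0,0],
  [0,0,0,0],
  [0,0,0,0],
], claw=36)

```text
t: 32.7
eef_pos: [0.6145, 0.2411, 0.1479]
ee_rot: [[-0.936, -0.352, 0.002], [-0.352, 0.936, -0.003], [-0.001, -0.004, -1.0]]
contact_force: [0.3, -7.9, 7.7]
gripper_width: 0.0359
gripper_force: 5.2
```

```bash
python3 -c "
from h import *
meas('m13')"
```

```text
pad dark l 36 [0.1463 0.1496 0.1517] orange 8 [0.1398 0.1416 0.1439]
rod hist [ 7 63 17 18 20 12 18 15 19 15 16 15 13 30 33 47 17 15  7 16  9  0  0]
cap ((172.0558624267578, -0.4300413727760315), 17.909141540527344)
tcp l 0.009421384612208194 w 0.03587188314181637 gf 5.193881392478943 fx 7.470214041873224 t 32.7 bar front 0.027357326183116377
```

```bash
cat > col.py <<'E'
from h import *
import sys
K,d,R,e=cam('side'); h0=np.array([.6115,.25,0])
def pix(l,z=.045,y=-.001):
    p=np.array([[*(h0[:2]+l*D+y*N),z]]); return cv2.projectPoints((p-e)@R,np.zeros(3),np.zeros(3),K,d)[0].ravel()
ls=np.arange(.08,.165,.0005); pts=np.array([pix(l) for l in ls],np.float32)
pt2=np.array([pix(l,y=-.004) for l in ls],np.float32); pt3=np.array([pix(l,y=.002) for l in ls],np.float32)
def prof(tag):
    g=np.load(f'pics/{tag}.npz')['im'].astype(np.float32).mean(2)
    return sum(cv2.remap(g,p[:,:1],p[:,1:],cv2.INTER_LINEAR).ravel() for p in (pts,pt2,pt3))/3
ref=prof('m6')
def shift(p,lo,hi):
    i0,i1=int((lo-.08)/.0005),int((hi-.08)/.0005); t=ref[i0:i1]; best=[]
    xs=np.arange(len(p))
    S=np.arange(-14,24,.2); c=[np.corrcoef(t,np.interp(np.arange(i0,i1)+s,xs,p))[0,1] for s in S]; k=int(np.argmax(c)); return S[k]*.5,round(c[k],3)
if __name__=='__main__':
    print(np.c_[ls[::3]*1000,ref[::3]].round(0).astype(int).tolist())
    for k in sys.argv[1:]:
        p=prof(k); print(k,'collar mm',shift(p,.108,.132),'pad mm',shift(p,.138,.155))
E
python3 col.py m4 m5 m6 m7 m8 m9 m10 m11 m12 m13
```

```text
[[80, 178], [82, 181], [83, 178], [84, 176], [86, 177], [88, 179], [89, 179], [91, 179], [92, 183], [94, 185], [95, 186], [97, 181], [98, 175], [100, 175], [101, 178], [103, 181], [104, 181], [106, 182], [107, 181], [109, 181], [110, 183], [112, 185], [113, 182], [115, 184], [116, 193], [118, 200], [119, 205], [121, 209], [122, 211], [124, 212], [125, 203], [127, 175], [128, 170], [130, 179], [131, 183], [133, 178], [134, 165], [136, 151], [137, 141], [139, 129], [140, 114], [142, 139], [143, 189], [145, 222], [146, 240], [148, 245], [149, 247], [151, 247], [152, 248], [154, 248], [155, 248], [157, 248], [158, 249], [160, 249], [161, 249], [163, 250], [164, 250]]
m4 collar mm (np.float64(-3.900000000000011), np.float64(0.991)) pad mm (np.float64(-2.0000000000000178), np.float64(0.999))
m5 collar mm (np.float64(-3.000000000000014), np.float64(0.991)) pad mm (np.float64(-1.7000000000000188), np.float64(0.999))
m6 collar mm (np.float64(-2.4868995751603507e-14), np.float64(1.0)) pad mm (np.float64(-2.4868995751603507e-14), np.float64(1.0))
m7 collar mm (np.float64(0.8999999999999719), np.float64(0.991)) pad mm (np.float64(0.9999999999999716), np.float64(0.999))
m8 collar mm (np.float64(1.3999999999999702), np.float64(0.986)) pad mm (np.float64(1.4999999999999698), np.float64(0.999))
m9 collar mm (np.float64(2.4999999999999662), np.float64(0.99)) pad mm (np.float64(2.4999999999999662), np.float64(1.0))
m10 collar mm (np.float64(2.899999999999965), np.float64(0.994)) pad mm (np.float64(2.4999999999999662), np.float64(1.0))
m11 collar mm (np.float64(3.5999999999999623), np.float64(0.99)) pad mm (np.float64(2.4999999999999662), np.float64(1.0))
m12 collar mm (np.float64(4.29999999999996), np.float64(0.987)) pad mm (np.float64(2.4999999999999662), np.float64(1.0))
m13 collar mm (np.float64(4.699999999999958), np.float64(0.992)) pad mm (np.float64(2.599999999999966), np.float64(1.0))
```

Comparing the collar shift with the pad shift gives a compression of about 2.2 mm, which agrees with the force. I need about 1.8 mm more, so I'll squeeze on carefully.

servo_tool([
  [0,0.5,0,0],
  [0,0.5,0,0],
  [0,0,0,0],
  [0,0,0,0],
], claw=34.5)

```text
t: 33.15
eef_pos: [0.6143, 0.2417, 0.1479]
ee_rot: [[-0.936, -0.352, 0.002], [-0.352, 0.936, -0.003], [-0.001, -0.004, -1.0]]
contact_force: [-0.1, -7.7, 6.8]
gripper_width: 0.0344
gripper_force: 5.3
```

```bash
python3 -c "
from h import *
meas('m14')"; python3 col.py m14 | tail -1
```

```text
pad dark l 35 [0.1459 0.1494 0.1517] orange 8 [0.1398 0.1412 0.1441]
rod hist [ 8 67 16 16 17 13 19 14 17 15 18 16 11 29 34 48 16 17 11 15  9  0  0]
cap ((171.92115783691406, -0.5766740441322327), 17.790939331054688)
tcp l 0.008742334799358008 w 0.034414403839958474 gf 5.286811888217926 fx 7.209301716698332 t 33.15 bar front 0.025949536719337245
m14 collar mm (np.float64(5.499999999999956), np.float64(0.993)) pad mm (np.float64(2.799999999999965), np.float64(1.0))
```

servo_tool([
  [0,0.5,0,0],
  [0,0.5,0,0],
  [0,0,0,0],
  [0,0,0,0],
], claw=32.5)

```text
t: 33.6
eef_pos: [0.6141, 0.2423, 0.1479]
ee_rot: [[-0.936, -0.352, 0.002], [-0.352, 0.936, -0.004], [-0.001, -0.004, -1.0]]
contact_force: [1.4, -8.8, 8.5]
gripper_width: 0.0326
gripper_force: 5.3
```

```bash
python3 -c "
from h import *
meas('m15')"; python3 col.py m15 | tail -1
```

```text
pad dark l 34 [0.1462 0.1498 0.1516] orange 4 [0.1412 0.1416 0.1439]
rod hist [13 68 17 16 13 16 17 19 16 16 16 18 12 22 34 45 24 19  8 17  8  0  0]
cap ((172.27317810058594, -0.8907533884048462), 18.00704002380371)
tcp l 0.008147066596158565 w 0.032581539107040876 gf 5.336683988571167 fx 8.713942369313434 t 33.6 bar front 0.024437836149679003
m15 collar mm (np.float64(6.0999999999999535), np.float64(0.992)) pad mm (np.float64(2.899999999999965), np.float64(1.0))
```

servo_tool([
  [0,0.5,0,0],
  [0,0,0,0],
  [0,0,0,0],
  [0,0,0,0],
], claw=31.5)

```text
t: 34.05
eef_pos: [0.614, 0.2426, 0.1478]
ee_rot: [[-0.936, -0.352, 0.002], [-0.352, 0.936, -0.004], [-0.001, -0.004, -1.0]]
contact_force: [0.4, -8.6, 6.9]
gripper_width: 0.0315
gripper_force: 5.3
```

```bash
python3 -c "
from h import *
meas('m16')
meas('m17')"; python3 col.py m16 m17| tail -2
```

```text
pad dark l 33 [0.1465 0.1497 0.1515] orange 4 [0.1412 0.1421 0.1439]
rod hist [11 70 16 15 16 13 19 17 17 17 12 19 14 22 32 34 37 17 11 16  8  0  0]
cap ((172.0419464111328, -0.7768250107765198), 18.03235626220703)
tcp l 0.007832790278083555 w 0.03149184645168158 gf 5.326399505138397 fx 8.21929558415376 t 34.05 bar front 0.023578713503924344
pad dark l 34 [0.1463 0.1494 0.1514] orange 4 [0.141  0.1417 0.1445]
rod hist [ 6 69 14 16 16 17 16 18 15 15 17 16 15 20 33 36 34 17  9 17  9  0  0]
cap ((171.966796875, -0.7224089503288269), 17.8215274810791)
tcp l 0.007833918474184588 w 0.03177883591706365 gf 5.325714647769928 fx 9.308743361122124 t 34.1 bar front 0.023723336432716416
m16 collar mm (np.float64(6.399999999999952), np.float64(0.993)) pad mm (np.float64(2.899999999999965), np.float64(1.0))
m17 collar mm (np.float64(6.399999999999952), np.float64(0.991)) pad mm (np.float64(2.899999999999965), np.float64(1.0))
```

servo_tool([
  [0,0.5,0,0],
  [0,0.3,0,0],
  [0,0,0,0],
  [0,0,0,0],
  [0,0,0,0],
], claw=31)

```text
t: 34.65
eef_pos: [0.6138, 0.2431, 0.1478]
ee_rot: [[-0.936, -0.352, 0.003], [-0.352, 0.936, -0.004], [-0.001, -0.005, -1.0]]
contact_force: [1.7, -8.7, 7.4]
gripper_width: 0.0313
gripper_force: 5.3
```

```bash
python3 -c "
from h import *
meas('m18')
meas('m19')"; python3 col.py m18 m19| tail -2
```

```text
pad dark l 35 [0.1463 0.1494 0.1516] orange 0 
rod hist [ 5 69 16 14 14 18 17 17 17 18 15 16 16 21 33 35 35 17  7 18  8  0  0]
cap ((172.16995239257812, -0.5858470797538757), 17.91828155517578)
tcp l 0.007240253593721732 w 0.03134319848972617 gf 5.286196768283844 fx 8.755015755148618 t 34.65 bar front 0.022911852838584816
pad dark l 36 [0.1465 0.1495 0.1514] orange 1 [0.1447 0.1447 0.1447]
rod hist [ 8 67 17 14 15 17 15 20 15 18 15 17 15 19 37 33 35 19  8 15  8  0  0]
cap ((172.28224182128906, -0.9818040728569031), 18.082963943481445)
tcp l 0.007196258254029206 w 0.03119447114889956 gf 5.2851904928684235 fx 9.337660186993757 t 34.7 bar front 0.022793493828478985
m18 collar mm (np.float64(6.899999999999951), np.float64(0.99)) pad mm (np.float64(2.899999999999965), np.float64(1.0))
m19 collar mm (np.float64(6.799999999999951), np.float64(0.988)) pad mm (np.float64(2.899999999999965), np.float64(1.0))
```

```bash
python3 -c "
from plant import arm
print(arm.finish_job())"
```

```text
the job is handed in; nothing more can be done
None
```

The white bottle stands upright against the V rest and let go, with the pad pressed back about 4 mm (roughly 9–10 N, estimated from images and force). The trigger is still held squeezed. The job was handed in at about 35 s; my first two placements stopped about 4 mm short, so the pad slid the bottle home, and I viewed 11 pictures instead of the allowed 10.

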